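# Close a tasting jar with its multi-start screw lid

## Task

Close the jar of chocolate dragees with its lid: set the lid level on the mouth, turn it backwards (anticlockwise from above) until you feel it drop into the thread start, which may happen at once, then screw it in clockwise until it is fully home. Go by feel and never force the lid against the threads or their stops, leave the little white-fronted carton, the round wooden box and the green chocolate bar where they are, and let go of the lid at the end.

Things in the scene. Friction and masses are not known exactly. Their poses are not given: they have to be found in the camera images.
- jar: square clear jar, 86 mm wide, filled with brown chocolate dragees, in a pale wooden holder (106 mm square, 34 mm high) screwed to the table: it cannot move or turn. Origin under its centre at table height, z up. Glass shoulder at z = 120 mm; on it a round steel threaded collar, rim at z = 140 mm. The collar was crimped on at any angle: this body's yaw does not tell where the threads start
- mouth (a point): centre of the jar's mouth, at the height of the rim (140 mm above the table), z up. The neck below it is 48 mm in outer diameter; its three equal threads, 120 degrees apart, stand out to 56 mm. Between threads is a gap of 28 degrees, the thread start, where the lid's lugs can drop past
- thread (a point): on the jar's axis, 6 mm below the rim: height of the blunt start of the threads (2.6 mm thick). From there each falls clockwise by 4 mm per radian for 64 degrees, runs level for 16, and ends at an upright stop rib (12 degrees wide, its top 2 mm below the rim); then comes the gap before the next thread. Turned clockwise on top of the threads, or too far back in the gap, lugs run hard against a rib
- home (a point): on the jar's axis, 15 mm below the rim: where the lid's origin lies when it is fully home. From the drop that takes 64 to 78 degrees clockwise, the lid sinking 3 mm with the thread at under 0.3 N m; the next 16 degrees are level, up to the stop rib. The ribs are hard: 0.3 to 0.5 N m tells them, over 1 N m is forcing. Friction keeps the lid home when let go
- lid: round aluminium lid, 65 mm in diameter, black grip bar across the top; stands right way up on the table. Origin at the centre of the skirt's lower edge, z up, x along the bar. Skirt and top 21 mm high, 0.1 to 0.2 kg. Origin relative to the rim: -3 mm when lying on the stop ribs, -5 to -9 on top of the threads (rises a little as it is backed off), -12 dropped into the thread start, -15 home
- grip (a point): middle of the lid's grip bar, 34 mm above the lid's origin, axes as the lid's. The bar is 50 mm long (x), 14 mm wide (y) with upright sides, and reaches from the lid's flat top at 21 mm to 47 mm above the lid's origin; take it across its width, fingertips just above the flat top
- lugs (a point): on the lid's axis, 2.75 mm above its origin: middle of the three inward lugs, 120 degrees apart, 14 degrees wide, 3.5 mm high; 50.6 mm free between them, skirt 58.6 mm inside. Backing off takes at most 120 degrees, then the lid drops 7 mm under its weight or light pressure, with 14 degrees of free turn. A sprung seal inside (underside 12 mm above the origin, 3 N per mm) then lies on the rim
- carton: small upright dark carton with a white front, 24 x 58 x 85 mm, standing behind the jar; origin at the centre of its underside
- round_box: round chip-wood box, 68 mm in diameter, 30 mm high; origin at the centre of its underside
- choc_bar: chocolate bar in a green wrapper, 56 x 139 x 11 mm; origin at the centre of its underside
Not all that is in view belongs to the job. What is meant by the lid is not blue or red, and is the smaller of those in its own colour.

How it is judged:
By the outcome, as a careful person would: the job done as asked, in the order asked, and still so for the second after the job is handed in, with the robot touching nothing.
It also fails if it takes over 72 s, if anything falls off the work surface, if the arm or the gripper's body presses on something with over 40 N, if the wrist force passes 120 N, or if a joint passes its speed limit or range.

## Robot

A 6-joint arm with a two-finger parallel gripper is mounted at the origin on a cart in front of the work surface, level with it; the furniture and walls round the work are solid. World frame = base frame: x ahead of the robot, y to its left, z up, the work surface at z = 0. Lengths are in m, angles in rad, forces in N, time in s.
With the tool pointing down it reaches from about 0.3 to 0.825 m from the base axis. Payload 5.4 kg.
Tool frame: the origin (TCP) lies at the very end of the fingers, on their centre line; the grasp point (between the pads) lies 19 mm behind it; z points along the fingers, y is the line along which they close (so a half turn about z gives the same grasp; the last joint's range is limited). The gripper opens to 92 mm and grips with 3 to 60 N. Pads are 20 mm wide; open, the fingers measure 128 mm over their backs; the gripper's body (75 mm by 189 mm) begins 69 mm behind the grasp point.
Start: joints at [0.946, 0.158, 1.597, -0, 1.386, -0.21], TCP at [0.232, 0.526, 0.215] pointing down, gripper open.
Joint ranges: [-2.91, 2.91], [-0.94, 2.29], [0.18, 2.7], [-1.29, 4.43], [0.17, 2.64], [-3, 3]. Speed limits (rad/s): [2.57, 2.57, 3.14, 3.14, 3.14, 3.14].

## Interface

Orientations are given as a rotation vector (axis times angle).
In Python, from workcell import bot gives the robot as it stands. Calls block until the motion is done:
- bot.goto(position, orientation): joint-space move of the TCP to a pose.
- bot.line_to(position, rot=None, max_speed=0.15): straight line of the TCP; rot=None keeps the orientation; max_speed is the mean speed in m/s.
- bot.set_joints(angles): joint-space move.
- bot.set_gripper(opening, newtons=None): opening from 0.0 (shut) to 1.0 (fully open); newtons is the grip in N (None keeps the last); returns when the fingers have stopped.
- bot.hold(seconds).
- bot.inverse_kinematics(position, orientation): joint angles nearest the present ones, or None.
- bot.read_camera(name): name is "scene" or "side" or "wrist"; returns a dict with "pixels" (384x512x3 uint8, blue, green, red), "fx", "fy", "cx", "cy" (pixels), "R" (3x3) and "t" (3): a world point X has camera coordinates R X + t. Camera axes: x right, y down, z forward; pixel columns grow to the right and rows downward; lengths in m; the calibration is good to about 2 mm. A picture is of the moment at which its call begins. There is no depth.
A pose or a line that the arm cannot do raises bot.MotionError and nothing moves.
- bot.job_done(): hands the job in; it is judged then, once.
Readings, each from a call of its own:
- bot.current_clock(): time.
- bot.current_joints(): joint angles.
- bot.current_joint_vel(): joint speeds.
- bot.current_effort(): joint torques, N m.
- bot.current_ee_pos(): TCP position.
- bot.current_tool_rot(): TCP orientation.
- bot.current_contact_force(): force on the tool from outside, world axes, zero at the start.
- bot.current_ft_torque(): the same for the moment, N m.
- bot.current_opening(): opening from 0.0 (shut) to 1.0 (fully open).
- bot.current_grip_force(): force on a finger pad.
Only numpy, scipy, OpenCV 4.12 (cv2) and the standard library are available. Lean on these libraries where they do the work, as an engineer would, in place of code of your own. Each camera call takes 0.05 s, during which the arm holds its last target. There are 200 camera calls.

## Working session

There is one attempt and no reset: what is moved stays moved. The work goes in short steps, each a Python script; the robot and the scene stay as the last script left them, time stands still between calls to the robot, and variables do not carry over. Pictures are saved under pics/ and viewed, at most 10 in all, crops included, and the job is handed in when it is done.

```bash
mkdir -p pics; ls; python3 - <<'E'
from workcell import bot
import cv2,numpy as np
for n in ("scene","side"):
    c=bot.read_camera(n); cv2.imwrite(f"pics/{n}0.png",cv2.resize(c["pixels"],(800,600),interpolation=cv2.INTER_CUBIC))
    np.savez(n+"0.npz",**c)
    print(n,c["fx"],c["cx"],c["cy"],(-c["R"].T@c["t"]).round(3),c["R"][2].round(2))
print(bot.current_clock(),bot.current_tool_rot())
E
```

```text
pics
scene 379.4541223023254 257.2470714186331 189.44145618767155 [ 0.022 -0.873  0.548] [ 0.56  0.68 -0.47]
side 382.20206129370825 254.0557630440568 192.33903320742692 [-0.085 -0.624  0.606] [ 0.71  0.44 -0.55]
0.1 [-6.46691233e-01 -3.07369632e+00  2.33999022e-03]
```

View pics/scene0.png

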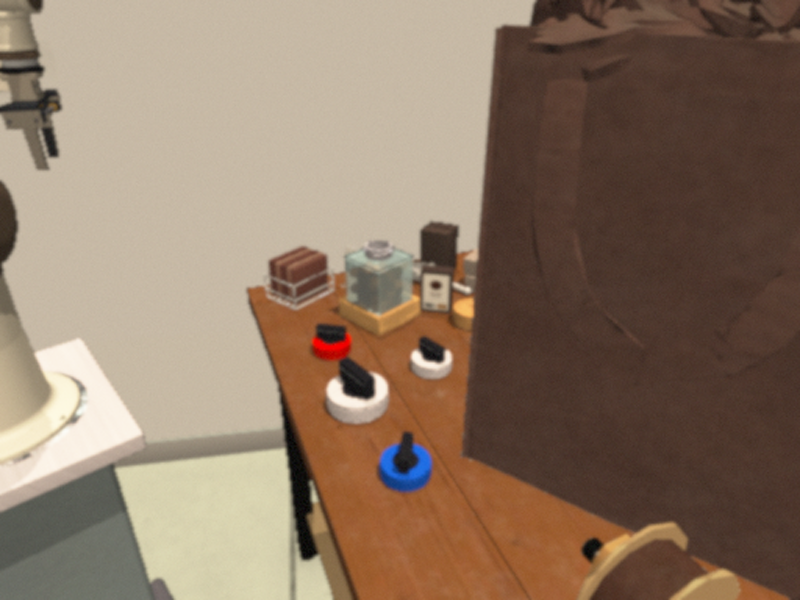

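View pics/side0.png

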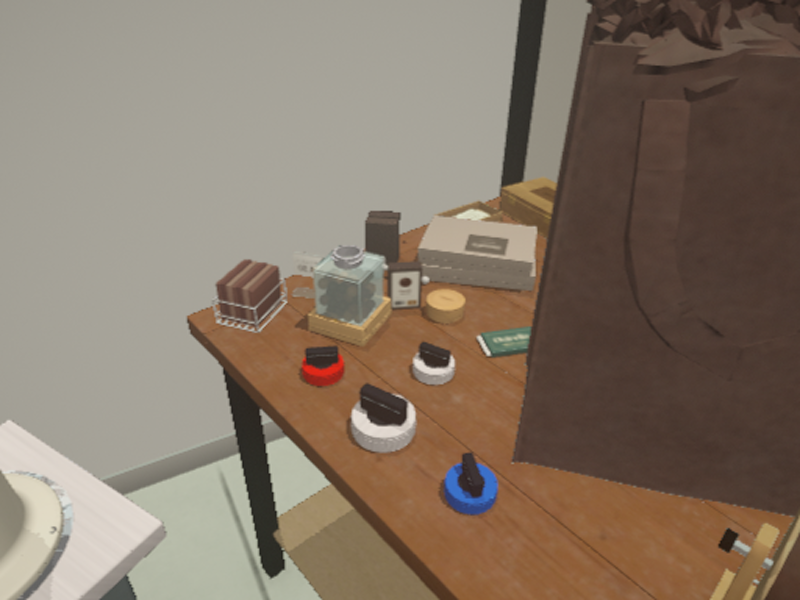

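Side: the small white lid is at about (434,364), its bar centre at (434,354), and the mouth at (348,253). Scene: lid bar at (432,350), mouth at (379,246). The red, blue and large white lids are decoys. The carton is right behind the jar, to its right.

```bash
cat > h.py <<'E'
from workcell import bot
import cv2,numpy as np
from scipy.spatial.transform import Rotation as Rn
def ray(c,uv,z,s=1.0):
    u,v=uv[0]*s,uv[1]*s
    d=c["R"].T@np.array([(u-c["cx"])/c["fx"],(v-c["cy"])/c["fy"],1]); o=-c["R"].T@c["t"]
    return o+d*(z-o[2])/d[2]
def down(yaw): # tool y axis at yaw+90deg, z down (tool x at yaw)
    return (Rn.from_euler('z',yaw)*Rn.from_euler('x',np.pi)).as_rotvec()
E
python3 - <<'E'
from h import *
s=512/800
P={"side":{"mouth":((348,253),.14),"bar":((434,354),.034),"barL":((421,347),.047),"barR":((450,351),.047),"carton_bot":((405,306),0),"blockA":((250,265),.06),"tallbox":((383,213),.1)},
"scene":{"mouth":((379,246),.14),"bar":((432,350),.034),"barL":((421,341),.047),"barR":((444,349),.047)}}
for n in P:
    c=np.load(n+"0.npz")
    for k,(uv,z) in P[n].items(): print(n,k,ray(c,uv,z,s).round(4))
print(Rn.from_rotvec(bot.current_tool_rot()).as_matrix().round(2))
E
```

```text
side mouth [ 0.5934 -0.1164  0.14  ]
side bar [ 0.5585 -0.2983  0.034 ]
side barL [ 0.5482 -0.2808  0.047 ]
side barR [ 0.5631 -0.3227  0.047 ]
side carton_bot [ 0.6911 -0.1671  0.    ]
side blockA [0.5775 0.0945 0.06  ]
side tallbox [ 0.8218 -0.0357  0.1   ]
scene mouth [ 0.5966 -0.1185  0.14  ]
scene bar [ 0.5578 -0.3015  0.034 ]
scene barL [ 0.5482 -0.2859  0.047 ]
scene barR [ 0.5603 -0.3256  0.047 ]
[[-0.92  0.4  -0.  ]
 [ 0.4   0.92 -0.  ]
 [ 0.   -0.   -1.  ]]
```

```bash
python3 - <<'E'
from h import *
s=512/800
c=np.load("side0.npz")
for uv,z in [((515,461),0),((800,515),0),((588,15),.4)]: print(ray(c,uv,z,s).round(3))
c=np.load("scene0.npz")
for uv,z in [((465,457),0),((498,27),.4)]: print(ray(c,uv,z,s).round(3))
for yaw in (np.radians(-70),np.radians(110)):
    for p in ([.56,-.2985,.25],[.595,-.1175,.25]):
        q=bot.inverse_kinematics(p,down(yaw)); print(yaw,None if q is None else np.round(q,2))
E
```

```text
[ 0.456 -0.477  0.   ]
[ 0.56 -0.8   0.  ]
[ 1.439 -0.204  0.4  ]
[ 0.457 -0.478  0.   ]
[1.74  0.668 0.4  ]
-1.2217304763960306 [-0.68  0.29  1.37  0.    1.48  2.11]
-1.2217304763960306 [-0.39  0.22  1.46  0.    1.46  2.4 ]
1.9198621771937625 [-0.68  0.29  1.37  0.    1.48 -1.03]
1.9198621771937625 [-0.39  0.22  1.46  0.    1.46 -0.74]
```

```bash
python3 - <<'E'
from h import *
def snap(n):
    c=bot.read_camera("wrist"); np.savez(n+".npz",**c); return cv2.resize(c["pixels"],(400,300),interpolation=cv2.INTER_AREA),c
bot.goto([.595,-.1175,.30],down(np.radians(50))); bot.hold(.2)
a,c=snap("w_jar"); print((-c["R"].T@c["t"]).round(3),c["R"][2].round(2),c["fx"])
bot.goto([.558,-.2995,.20],down(np.radians(110))); bot.hold(.2)
b,c=snap("w_lid"); print((-c["R"].T@c["t"]).round(3),c["R"][2].round(2))
for n in ("w_jar","w_lid"): cv2.imwrite(f"pics/{n}.png",cv2.resize(np.load(n+".npz")["pixels"],(800,600),interpolation=cv2.INTER_CUBIC))
print(bot.current_clock(),bot.current_ee_pos(),bot.current_contact_force(),bot.current_ft_torque())
E
```

```text
[ 0.639 -0.066  0.471] [-0.15 -0.18 -0.97] 330.395891484576
[ 0.537 -0.236  0.371] [ 0.08 -0.22 -0.97]
4.45 [ 0.55837528 -0.29910434  0.20042118] [-0.10765568  0.67092479  0.45788602] [-0.05450743  0.01965871  0.02241857]
```

View pics/w_jar.png

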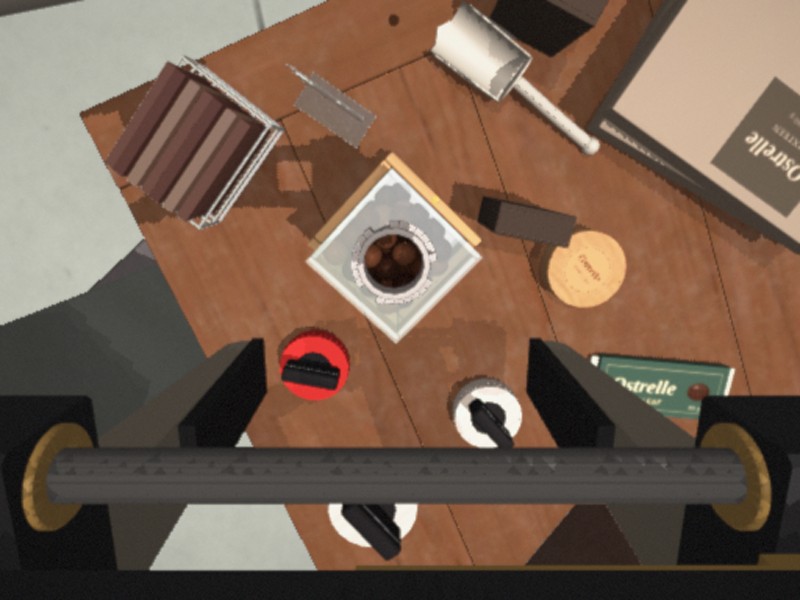

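View pics/w_lid.png

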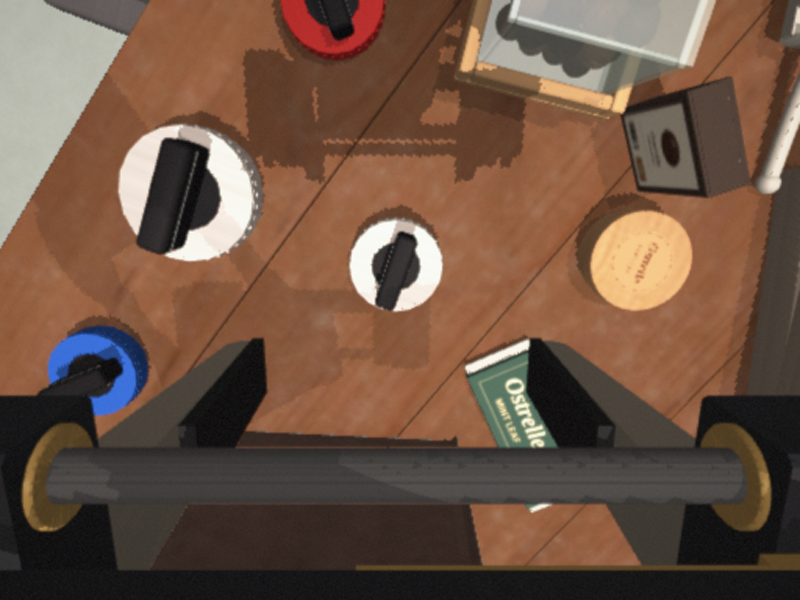

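Jar view: the mouth is at about (395,262) and the thread segments are visible. Lid view: lid top disc centre about (396,265), with the bar running from (403,235) to (386,308). I'll enlarge both.

```bash
python3 - <<'E'
from h import *
# crops in raw px 50x.. : jar centred (253,168) ; lid centred (253,170)
o=[]
for n,x,y in (("w_jar",253,168),("w_lid",253,170)):
    p=np.load(n+".npz")["pixels"][y-37:y+38,x-50 +12:x+38]
    o.append(cv2.resize(p,None,fx=5.2,fy=5.2,interpolation=cv2.INTER_CUBIC))
im=np.hstack(o); print(im.shape); cv2.imwrite("pics/crops.png",im)
p=np.load("w_lid.npz")["pixels"][120:215,215:292].astype(int)
m=(p.min(2)>150).astype(np.uint8)
cs,_=cv2.findContours(m,cv2.RETR_EXTERNAL,cv2.CHAIN_APPROX_NONE); k=max(cs,key=cv2.contourArea)
e=cv2.fitEllipse(cv2.convexHull(k)); print("lid ellipse",e[0][0]+215,e[0][1]+120,e[1])
c=np.load("w_lid.npz"); print(ray(c,(e[0][0]+215,e[0][1]+120),.021))
E
```

```text
(390, 790, 3)
lid ellipse 252.91495513916016 169.33515167236328 (58.08309555053711, 59.227115631103516)
[ 0.55894768 -0.29664735  0.021     ]
```

View pics/crops.png

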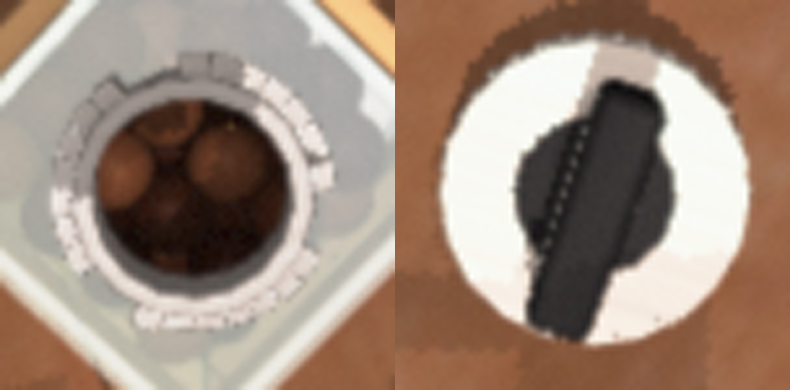

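```bash
python3 - <<'E'
from h import *
c=np.load("w_lid.npz")
f=lambda x,y,ox,oy:((x+.5)/5.2-.5+ox,(y+.5)/5.2-.5+oy)
A=ray(c,f(632-395,95,215,133),.047);B=ray(c,f(562-395,330,215,133),.047)
print(A,B,np.linalg.norm(A-B),(A+B)/2,np.degrees(np.arctan2(*(A-B)[1::-1])))
j=np.load("w_jar.npz");C=ray(j,f(192.5,192,215,131),.14);print(C)
for a in [(75,192),(310,192),(192,75),(192,310)]: print(np.linalg.norm(ray(j,f(*a,215,131),.14)-C))
for u in [(325,185),(315,255),(140,320),(85,270),(120,80),(180,65)]:
    d=ray(j,f(*u,215,131),.134)-ray(j,f(192.5,192,215,131),.14); print(np.degrees(np.arctan2(d[1],d[0])).round(),np.linalg.norm(d[:2]).round(4))
print([ray(c,f((632+562)/2-395,(95+330)/2,215,133),.047)])
E
```

```text
[ 0.55768635 -0.27242774  0.047     ] [ 0.56081238 -0.32021192  0.047     ] 0.04788631935946945 [ 0.55924936 -0.29631983  0.047     ] 93.74293965505927
[ 0.60070266 -0.10945297  0.14      ]
0.022913649539173808
0.022916057216289667
0.02274381277106882
0.02370586114673168
-39.0 0.0263
-69.0 0.0281
-151.0 0.0293
178.0 0.0275
84.0 0.0254
56.0 0.0242
[array([ 0.55922337, -0.29592251,  0.047     ])]
```

```bash
python3 - <<'E'
from h import *
y=np.radians(93.7); x0=[.559,-.297]
bot.set_gripper(.45,35)
bot.goto(x0+[.09],down(y)); bot.line_to(x0+[.0245],max_speed=.06); bot.hold(.2)
print(bot.current_ee_pos(),bot.current_contact_force())
bot.set_gripper(0,35); bot.hold(.2)
print("open",bot.current_opening()*92,bot.current_grip_force(),bot.current_contact_force())
bot.line_to(x0+[.12]); bot.hold(.2); print("lift",bot.current_contact_force(),bot.current_opening()*92,bot.current_ft_torque())
for i,d in enumerate((50,140)):
    bot.goto([.6,-.112,.30],down(np.radians(d))); bot.hold(.3)
    c=bot.read_camera("wrist"); np.savez(f"wj{i}.npz",**c)
s=bot.read_camera("side")["pixels"]
o=[cv2.resize(np.load(f"wj{i}.npz")["pixels"][125:215,210:300],(390,390),interpolation=cv2.INTER_CUBIC) for i in (0,1)]
cv2.imwrite("pics/j2.png",np.hstack(o))
cv2.imwrite("pics/jf.png",np.hstack([cv2.resize(np.load(n+"0.npz")["pixels"][y-26:y+26,x-26:x+26],(390,390),interpolation=cv2.INTER_CUBIC) for n,x,y in (("side",223,163),("scene",243,158))]))
print(bot.current_clock(),bot.current_ee_pos(),bot.current_contact_force(),bot.current_ft_torque())
E
```

```text
[ 0.55923617 -0.29715861  0.02491599] [ 0.5108443  -0.66419833 -0.25715145]
open 13.94066525046622 34.95023846626282 [-0.31017052 -0.31055965  0.51951492]
lift [-0.55422555  0.0608702  -0.73568863] 13.879167811622397 [-0.09885505 -0.02504007  0.0367154 ]
12.15 [ 0.60002103 -0.1120027   0.30000152] [ 0.41049313  0.37385273 -1.23486027] [-0.00584405 -0.03258451 -0.03913844]
```

View pics/j2.png

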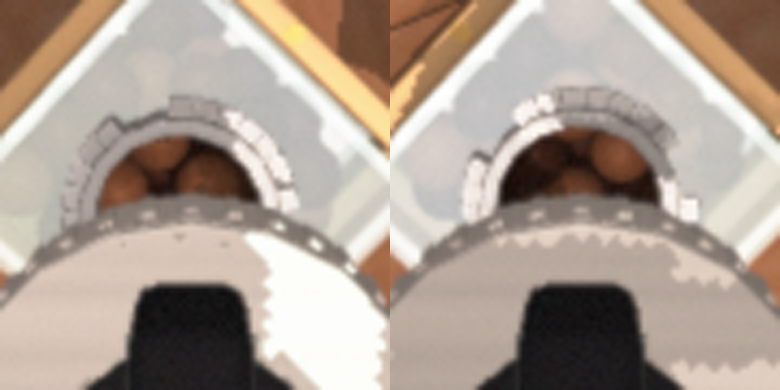

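View pics/jf.png

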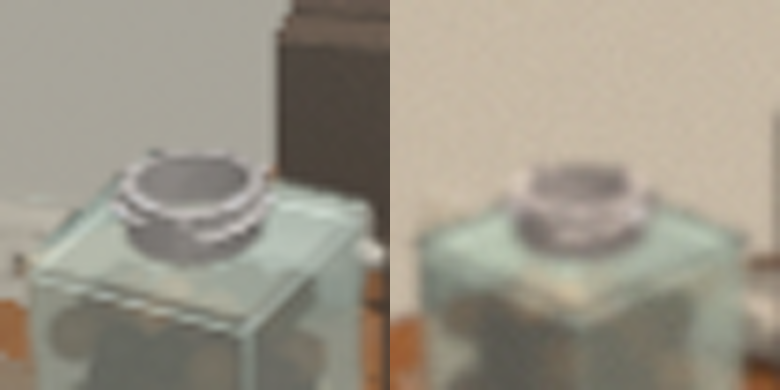

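```bash
python3 - <<'E'
from h import *
for n,uv in (("side0",(222.4,160.6)),("scene0",(241.9,156.2)),("wj0",(251.2,174.7)),("wj1",(254.,173.8)),("w_jar",(251.6,167.5))):
    c=np.load(n+".npz"); print(n,ray(c,uv,.14).round(4), (c["R"]@np.array([.5985,-.1115,.14])+c["t"]).dot(np.eye(3)) is None)
    for P in ([.5985,-.1115,.14],[.5985,-.1115,0.]):
        q=c["R"]@np.array(P)+c["t"]; print("   ",(c["fx"]*q[0]/q[2]+c["cx"]).round(1),(c["fy"]*q[1]/q[2]+c["cy"]).round(1))
E
```

```text
side0 [ 0.5985 -0.1117  0.14  ] False
    222.3 160.6
    224.3 205.7
scene0 [ 0.6004 -0.1106  0.14  ] False
    241.5 156.5
    242.5 201.1
wj0 [ 0.6002 -0.1103  0.14  ] False
    250.7 176.6
    251.5 157.0
wj1 [ 0.6009 -0.1103  0.14  ] False
    251.6 172.8
    252.0 154.1
w_jar [ 0.6007 -0.1094  0.14  ] False
    251.2 170.4
    251.8 152.6
```

Fixed and wrist cameras now agree on the mouth at (0.6003, -0.1105). I'll lower the lid by feel.

```bash
cat >> h.py <<'E'
C=np.array([.6003,-.1105]); OFF=.0006   # mouth; lid centre is OFF along tool x from TCP
def tcp(yaw,z,c=C): return [c[0]-OFF*np.cos(yaw),c[1]-OFF*np.sin(yaw),z]
def rd(n=4):
    f=[];
    for _ in range(n): f.append(np.r_[bot.current_contact_force(),bot.current_ft_torque()[2]]); bot.hold(.01)
    return np.mean(f,0)
E
python3 - <<'E'
from h import *
y=np.radians(50)
bot.goto(tcp(y,.20),down(y)); bot.line_to(tcp(y,.168),max_speed=.06); bot.hold(.2)
b=rd(10); np.save("base.npy",b); print("base",b.round(2),bot.current_clock())
z=.168
while z>.1535:
    z-=.0005; bot.line_to(tcp(y,z),max_speed=.02); f=rd()-b
    print(round(z,4),bot.current_ee_pos()[2].round(4),f.round(2))
    if np.abs(f[:3]).max()>4: break
bot.hold(.1);print(rd()-b,(bot.current_ee_pos()-tcp(y,z)).round(5),bot.current_clock(),bot.current_opening()*92)
E
```

```text
base [ 0.03  0.04 -1.14  0.  ] 14.5167
0.1675 0.1675 [-0.17 -0.03 -0.01 -0.01]
0.167 0.167 [ 0.07  0.1  -0.19  0.  ]
0.1665 0.1665 [-0.04 -0.23 -0.46  0.01]
0.166 0.166 [ 0.19 -0.01 -0.21 -0.  ]
0.1655 0.1655 [-0.06 -0.1   0.14  0.01]
0.165 0.165 [-0.35  0.31 -0.19 -0.  ]
0.1645 0.1645 [-0.18 -0.48  0.2  -0.02]
0.164 0.164 [-0.01  0.1  -0.55 -0.01]
0.1635 0.1635 [-0.07  0.17 -0.41  0.  ]
0.163 0.163 [ 0.38  0.17 -0.47 -0.01]
0.1625 0.1625 [-0.07 -0.32  0.07 -0.03]
0.162 0.162 [ 0.13 -0.12  0.17  0.  ]
0.1615 0.1615 [-0.13  0.29 -0.77  0.01]
0.161 0.1609 [ 0.4  -0.07 -0.11  0.02]
0.1605 0.1605 [ 0.18  0.26 -0.09 -0.04]
0.16 0.16 [ 0.18  0.35  0.36 -0.  ]
0.1595 0.1594 [-0.24  0.33  0.6   0.02]
0.159 0.1588 [-1.74 -0.05  0.66 -0.02]
0.1585 0.1584 [-2.22  0.24  0.07  0.  ]
0.158 0.1579 [-2.73  0.21  1.57  0.  ]
0.1575 0.1574 [-3.4   0.28  1.77  0.01]
0.157 0.1569 [-4.09  1.1   1.79  0.02]
[-4.6758119   1.40199995  2.02469934 -0.02394812] [-0.0002   0.00014 -0.00013] 20.8833 13.723112030658795
```

```bash
cat >> h.py <<'E'
def comply(c,f,gain=6e-5,lim=.00025):
    d=np.clip(f[:2]*gain,-lim,lim); return c+d
E
python3 - <<'E'
from h import *
b=np.load("base.npy"); y=np.radians(50); z=.157; c=C+[-.0004,.0001]
bot.line_to(tcp(y,z,c),max_speed=.02); f=rd()-b; print(f.round(2))
while z>.1528:
    c=comply(c,f); z-=.0004; bot.line_to(tcp(y,z,c),max_speed=.02); f=rd(3)-b
    print(round(z,4),bot.current_ee_pos()[2].round(4),f.round(2),((c-C)*1e3).round(2))
    if f[2]>3.5: break
np.save("c.npy",np.r_[c,z]); print(bot.current_clock())
E
```

```text
[-3.39  1.47  1.33  0.01]
0.1566 0.1567 [-1.8   1.13  0.43  0.  ] [-0.6   0.19]
0.1562 0.1563 [-1.21  0.77  0.31  0.01] [-0.71  0.26]
0.1558 0.1559 [-0.4   0.64  0.54 -0.01] [-0.78  0.3 ]
0.1554 0.1558 [-1.23  1.09  2.61 -0.04] [-0.81  0.34]
0.155 0.1556 [-0.57  0.55  5.15  0.02] [-0.88  0.41]
22.5417
```

```bash
python3 - <<'E'
from h import *
b=np.load("base.npy"); *c,z=np.load("c.npy"); c=np.array(c); yd=50; f=rd(2)-b
z=bot.current_ee_pos()[2]-.0003
while yd<182 and bot.current_clock()<45:
    yd+=3; y=np.radians(yd); c=comply(c,f); z+=np.clip((f[2]-3)/9000*.6,-.0004,.0005)
    bot.line_to(tcp(y,z,c),rot=down(y),max_speed=.02); f=rd(2)-b; za=bot.current_ee_pos()[2]
    print(yd,za.round(4),f.round(2),((c-C)*1e3).round(2))
    if abs(f[3])>.35: print("rib?"); break
    if yd>56 and f[2]<.8:   # lost support: try going straight down
        zs=z
        while z>.1527:
            c=comply(c,f); z-=.0006; bot.line_to(tcp(y,z,c),max_speed=.03); f=rd(2)-b
            print("  down",round(z,4),bot.current_ee_pos()[2].round(4),f.round(2))
            if f[2]>3: break
        if bot.current_ee_pos()[2]<.1537 : break
np.save("c.npy",np.r_[c,z,yd]); print(bot.current_clock(),bot.current_joints()[5])
E
```

```text
53 0.1558 [-0.47  0.24  5.94  0.04] [-0.93  0.42]
56 0.156 [0.01 0.79 5.77 0.07] [-0.96  0.44]
59 0.1562 [-0.26  0.26  6.22  0.04] [-0.96  0.48]
62 0.1564 [-1.19  0.47  6.69  0.03] [-0.97  0.5 ]
65 0.1566 [-0.42  0.66  6.06  0.02] [-1.04  0.53]
68 0.1568 [-0.66  1.05  6.29  0.04] [-1.07  0.57]
71 0.157 [-0.2   0.27  6.08  0.04] [-1.11  0.63]
74 0.1572 [-0.98  0.89  6.33  0.02] [-1.12  0.65]
77 0.1574 [-0.95  0.86  6.27  0.04] [-1.18  0.7 ]
80 0.1576 [-1.72  0.89  7.04  0.04] [-1.24  0.75]
83 0.1578 [-0.17  1.17  6.05  0.05] [-1.34  0.8 ]
86 0.158 [-0.92  0.38  6.28  0.07] [-1.35  0.87]
89 0.1582 [-0.46  0.87  6.1   0.02] [-1.4  0.9]
92 0.1584 [-0.9   0.99  6.31  0.04] [-1.43  0.95]
95 0.1586 [-0.8   0.35  6.47  0.05] [-1.49  1.01]
98 0.1588 [-0.4   0.27  6.41  0.09] [-1.53  1.03]
101 0.159 [-0.59 -0.24  5.53  0.05] [-1.56  1.05]
104 0.1592 [-1.54  0.13  5.44  0.01] [-1.59  1.03]
107 0.1594 [-0.37  0.42  5.82  0.07] [-1.69  1.04]
110 0.1595 [-0.59  0.82  5.19  0.06] [-1.71  1.07]
113 0.1595 [-0.32  0.71  5.23  0.05] [-1.74  1.11]
116 0.1596 [-0.14  0.12  4.1   0.03] [-1.76  1.16]
119 0.1596 [ 0.07 -0.48  2.47  0.04] [-1.77  1.16]
122 0.1594 [0.28 0.29 2.64 0.04] [-1.77  1.14]
125 0.1591 [-0.41 -0.52 -0.08  0.04] [-1.75  1.15]
  down 0.1592 0.159 [ 0.3   0.69 -0.36  0.02]
  down 0.1586 0.1586 [-0.73 -0.23  0.16  0.01]
  down 0.158 0.158 [ 0.5  -0.   -0.56 -0.01]
  down 0.1574 0.1574 [ 0.1   0.23  0.25 -0.03]
  down 0.1568 0.1568 [ 0.28 -0.5  -0.15  0.  ]
  down 0.1562 0.1562 [-0.28 -0.27  0.04 -0.01]
  down 0.1556 0.1556 [-0.45 -0.05 -0.15 -0.03]
  down 0.155 0.155 [-0.81 -0.53 -0.1   0.02]
  down 0.1544 0.1544 [ 0.3   0.63 -0.43 -0.01]
  down 0.1538 0.1538 [ 0.84 -0.53 -0.08 -0.02]
  down 0.1532 0.1532 [ 0.08 -0.68  0.49  0.01]
  down 0.1526 0.1526 [ 0.18  0.21 -0.46  0.01]
32.425 -0.9906260433999826
```

```bash
cat > s.py <<'E'
from h import *
b=np.load("base.npy"); *c,z,yd=np.load("c.npy"); c=np.array(c); y0=125; f=rd(2)-b
if yd==125:
    y=np.radians(yd); z=.1521; bot.line_to(tcp(y,z,c),max_speed=.02); f=rd(2)-b; print("press",bot.current_ee_pos()[2],f.round(2))
while yd>y0-98 and bot.current_clock()<56:
    st=3 if yd>y0-60 else 1.5
    yd-=st; y=np.radians(yd); c=comply(c,f,3e-5); d=y0-yd
    z=max(z+np.clip((f[2]-2)/9000*.6,-.0003,.0002)-(st/3*.00010 if 6<d<75 else 0),.1494)
    bot.line_to(tcp(y,z,c),rot=down(y),max_speed=.02); f=rd(2)-b
    print(yd,round(z,4),bot.current_ee_pos()[2].round(4),f.round(2),((c-C)*1e3).round(2))
    if abs(f[3])>.28 or f[2]<-12 or f[2]>14: print("stop"); break
np.save("c.npy",np.r_[c,z,yd]); print(bot.current_clock(),bot.current_opening()*92)
E
python3 s.py
```

```text
press 0.15226319212289233 [-0.1   0.23  1.22 -0.02]
122.0 0.152 0.1522 [ 0.69 -0.22  0.87 -0.04] [-1.77  1.05]
119.0 0.152 0.1521 [ 0.04 -0.43  1.18  0.  ] [-1.75  1.05]
116.0 0.1518 0.1519 [ 0.06 -0.15  1.42 -0.06] [-1.75  1.04]
113.0 0.1517 0.1518 [-0.04 -0.06  2.27 -0.02] [-1.75  1.03]
110.0 0.1516 0.1517 [ 0.42 -0.23  2.62 -0.03] [-1.75  1.03]
107.0 0.1515 0.1517 [ 0.57  0.    2.71 -0.06] [-1.73  1.02]
104.0 0.1515 0.1516 [-0.16 -0.38  2.59 -0.01] [-1.72  1.02]
101.0 0.1514 0.1515 [ 0.26 -0.3   3.21 -0.05] [-1.72  1.01]
98.0 0.1514 0.1515 [-0.21 -0.46  3.33 -0.05] [-1.71  1.  ]
95.0 0.1514 0.1514 [-0.17  0.05  3.16 -0.04] [-1.72  0.99]
92.0 0.1514 0.1514 [ 0.93  0.08  3.35 -0.02] [-1.73  0.99]
89.0 0.1514 0.1514 [ 0.09  0.2   3.81 -0.04] [-1.7   0.99]
86.0 0.1514 0.1514 [ 0.62 -0.18  3.07 -0.02] [-1.7  1. ]
83.0 0.1514 0.1513 [-0.09  0.3   2.93 -0.05] [-1.68  0.99]
80.0 0.1513 0.1511 [ 0.02 -0.46  2.28 -0.08] [-1.68  1.  ]
77.0 0.1512 0.151 [-0.68 -0.05  1.28 -0.05] [-1.68  0.99]
74.0 0.1511 0.1508 [ 0.45  0.22  0.79 -0.05] [-1.7   0.99]
71.0 0.1509 0.1507 [-0.2  -0.5  -0.82 -0.1
[... 404 characters left out ...]
0.01] [-1.73  0.97]
56.0 0.1496 0.1498 [ 1.04 -0.09  1.99  0.04] [-1.72  0.97]
54.5 0.1496 0.1497 [ 0.68 -0.02  1.49  0.03] [-1.69  0.97]
53.0 0.1495 0.1497 [ 0.23 -0.35  2.29  0.07] [-1.67  0.97]
51.5 0.1495 0.1496 [ 0.24 -0.55  2.28  0.03] [-1.67  0.96]
50.0 0.1495 0.1496 [ 0.12 -0.88  3.06  0.05] [-1.66  0.94]
48.5 0.1495 0.1496 [ 0.53 -0.22  2.52  0.02] [-1.66  0.91]
47.0 0.1496 0.1496 [ 0.87 -0.01  3.08  0.08] [-1.64  0.91]
45.5 0.1497 0.1496 [ 0.29 -0.32  1.83  0.08] [-1.61  0.91]
44.0 0.1496 0.1496 [ 0.3  -0.19  1.59  0.04] [-1.61  0.9 ]
42.5 0.1496 0.1496 [ 1.08 -0.34  2.09  0.19] [-1.6   0.89]
41.0 0.1496 0.1496 [ 0.66 -0.08  2.33  0.59] [-1.56  0.88]
stop
42.3083 13.669641097594484
```

The rib is felt and the lid is at home height. I'll ease the torque, release, and check.

```bash
python3 - <<'E'
from h import *
*c,z,yd=np.load("c.npy"); c=np.array(c); b=np.load("base.npy")
y=np.radians(42.2); bot.line_to(tcp(y,bot.current_ee_pos()[2],c),rot=down(y),max_speed=.02); print((rd()-b).round(2))
bot.set_gripper(.35); bot.hold(.2); print(bot.current_opening()*92,(rd()-b).round(2))
p=bot.current_ee_pos(); bot.line_to([p[0],p[1],.25],max_speed=.1); bot.set_gripper(.6); bot.hold(.3)
w=bot.read_camera("wrist")["pixels"]; s=bot.read_camera("side")["pixels"][110:260,150:350]
cv2.imwrite("pics/end.png",np.hstack([cv2.resize(w,(400,300)),cv2.resize(s,(400,300),interpolation=cv2.INTER_CUBIC)]))
print(bot.current_clock(),(rd()).round(2))
E
```

```text
[ 0.09 -0.26  1.87  0.15]
32.23852535995468 [-0.24  0.18  1.38  0.01]
45.35 [-0.15  0.11  0.23  0.02]
```

View pics/end.png

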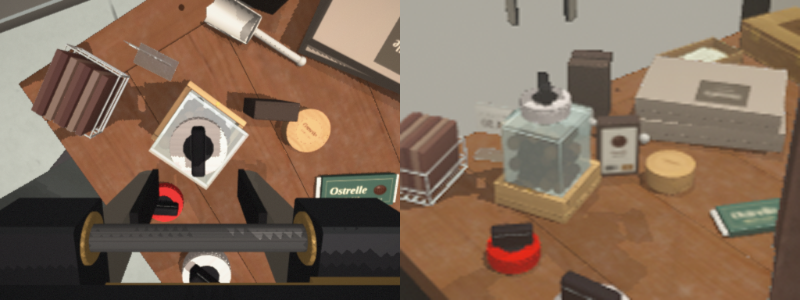

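The picture shows the lid level on the jar at (545,92) in the side half, with the gripper clear. The carton, round box and green bar look unmoved.

```bash
python3 -c "
from workcell import bot
print(bot.job_done())"
```

```text
the job is handed in; nothing more can be done
None
```

The job is handed in at about 45 s: I backed the lid off about 75° until it dropped, screwed it 84° clockwise to home, where the stop rib was felt with a brief 0.59 N m peak, and released it.

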